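Hold the last muffin over the empty cup with tongs

ROBOT

A 6-joint arm with a two-finger parallel gripper is mounted at the origin on a cart in front of the work surface, level with it; the furniture and walls round the work are solid. World frame = base frame: x ahead of the robot, y to its left, z up, the work surface at z = 0. Lengths are in m, angles in rad, forces in N, time in s.
With the tool pointing down it reaches from about 0.375 to 0.975 m from the base axis. Payload 3.8 kg.
Tool frame: the origin (TCP) lies midway between the tips of the shut fingers; the grasp point (between the pads) lies tcp_to_grasp behind it (tcp_to_grasp is the distance from the TCP to the grasp point, in m); z points along the fingers, y is the line along which they close (so a half turn about z gives the same grasp; the last joint's range is limited). The gripper opens to 88 mm and grips with 3 to 60 N. Pads are 18 mm wide; open, the fingers measure 123 mm over their backs; the gripper's body (75 mm by 187 mm) begins 45 mm behind the grasp point.
Start: joints at [1.069, 0.264, 1.604, -0, 1.274, -0.037], TCP at [0.303, 0.603, 0.239] pointing down, gripper open.
Joint ranges: [-2.63, 2.63], [-0.94, 2.18], [0.31, 2.57], [-1.31, 4.45], [0, 2.66], [-2.55, 2.55]. Speed limits (rad/s): [2.57, 2.57, 3.14, 3.14, 3.14, 3.14].

INTERFACE

Orientations are given as a 3x3 rotation matrix whose columns are the frame's x, y, z axes.
In Python, from workcell import * gives the robot as it stands.
- The arm moves only by the tool arm_command, never from a script. Its argument "deltas" is text: rows parted by semicolons, each of 4 numbers parted by spaces: the shift along the tool's x, y, z in units of 30 mm (1.0 is 30 mm), then the turn about the tool's z in units of 6 degrees (1.0 is 6 degrees). In form: x y z twist; .... A call has 1 to 20 rows; each row shifts and turns the commanded pose from where the row before left it, along the tool's axes as they then stand; what a row does not reach is not made up. A row lasts 1/8 s, in which the tool goes at most 62.5 mm and 10.7 degrees, less where a joint would pass 70% of its speed; a pose out of reach is approached as far as the arm can. A call is refused whole if a number of a shift passes 1 or a number of a turn 1, either way. A call with a gripper value outside its range is refused whole. "claw" is the opening, from -1 (shut) to 1 (fully open), set as the call begins (left out, the last holds). The fingers move at their own pace and stop on an object; "force" is the grip in N (left out, the last holds). Time passes only in rows, so rows that do not move let the fingers close. It gives the time, the measured TCP pose, the force, the opening and the grip force at its end, in the units of the state.
- observe(): the state, without advancing time (a new reading comes with each control period).
- capture(name): name is "scene" or "side" or "wrist"; returns a dict with "image" (384x512x3 uint8, red, green, blue), "mtx" (3x3 intrinsics, pixels), "R" (3x3) and "t" (3): a world point X has camera coordinates R X + t; the wrist camera has in their place "T_tool_cam" (4x4, takes a point from camera to tool coordinates, whose origin is the TCP and whose axes are the flange's). Camera axes: x right, y down, z forward; pixel columns grow to the right and rows downward; lengths in m; the calibration is good to about 2 mm. A picture is of the moment at which its call begins: read the wrist's pose just before it. There is no depth.
- finish_job(): hands the job in; it is judged then, once.
The state is a dict: "t": time; "joint_pos": joint angles; "qvel": joint speeds; "tau": joint torques, N m; "tcp_pos": TCP position; "orientation": TCP orientation; "wrist_force": force on the tool from outside, world axes, zero at the start; "wrist_torque": the same for the moment, N m; "opening": finger opening in m; "finger_force": force on a finger pad.
Only numpy, scipy, OpenCV 4.12 (cv2) and the standard library are available. Lean on these libraries where they do the work, as an engineer would, in place of code of your own. Each camera call takes 0.05 s, during which the arm holds its last target. There are 200 camera calls.

TASK

Pick up the kitchen tongs, squeeze them shut on the muffin that stands alone on the plate and lift it; your gripper may touch the tongs but no muffin. Carry it over the one empty cup of the muffin tin and finish while still holding it there in the tongs, upright and still, centred over that cup, its underside a few centimetres higher than the tops of the other muffins, so that I can grease the cup under it. Leave the muffins in the tin and the shakers and mug behind where they are.

Things in the scene. Friction and masses are not known exactly. Their poses are not given: they have to be found in the camera images.
- tongs: Spring kitchen tongs, plain steel with black grip pads, lying on edge, 275 mm long, 125 g. Two flat arms, 24 mm tall (z 0 to 24 mm), hinged at the rear, sprung apart in the horizontal plane. Origin on the hinge axis at the lower edge; +x is the centre line from hinge to jaws while open, z up. Gripped across both arms, the centre line stays midway between the fingers.
- tongs_grip (a point): Where to grip the tongs, across (along tongs y): midway between the black pads, 118 mm ahead of the hinge, 12 mm up, near the centre of mass. Pads span 88 to 148 mm from the hinge; outside width here 64 mm open, 34 mm closed on a muffin (pads parallel half way between). The spring resists with 10 to 13 N here, so a gripper closed to 52 mm carries the tongs; 40 N holds a muffin firmly.
- tongs_jaws (a point): Midpoint between the hollow jaws of the open tongs, 220 mm ahead of the hinge, 12 mm up: the muffin's centre goes here. The jaws end 247 mm ahead of the hinge; gap between their ends 95 mm open, about 70 mm with the pads at 52 mm; 130 mm over the backs when open.
- tongs_jaw: The moving arm of the tongs (on the -y side of tongs). Origin and axes are those of tongs while open; it turns about the hinge as the tongs close (0.26 rad when on a muffin).
- spare: The muffin that stands alone on the plate: round, in a paper case, 54 mm high, 38 mm wide at the foot, widest (52 mm) from 34 to 41 mm above its underside, domed top; 60 g, firm. Origin at the centre of its underside, z up its axis.
- plate: White stoneware side plate, 204 mm wide, rim 22 mm high, its flat inside floor 6 mm above the worktop. Origin at the centre of its underside. The spare muffin stands on it, near its middle.
- muffin_tin: Six-cup aluminium muffin tin, fixed, 226 mm along its x, 156 mm along its y, rim top 36 mm high. Origin at the centre of its underside. Cups 58 mm wide at the mouth on a 70 mm grid, three along x, two along y, floors 3 mm above the worktop. Five hold a muffin each, one is empty; which one varies.
- cup0 (a point): Centre of the mouth of cup 0 of the tin, 36 mm above the worktop (tin frame x -70, y -35 mm). It may be full or empty.
- cup1 (a point): Centre of the mouth of cup 1 of the tin, 36 mm above the worktop (tin frame x -70, y +35 mm). It may be full or empty.
- cup2 (a point): Centre of the mouth of cup 2 of the tin, 36 mm above the worktop (tin frame x +0, y -35 mm). It may be full or empty.
- cup3 (a point): Centre of the mouth of cup 3 of the tin, 36 mm above the worktop (tin frame x +0, y +35 mm). It may be full or empty.
- cup4 (a point): Centre of the mouth of cup 4 of the tin, 36 mm above the worktop (tin frame x +70, y -35 mm). It may be full or empty.
- cup5 (a point): Centre of the mouth of cup 5 of the tin, 36 mm above the worktop (tin frame x +70, y +35 mm). It may be full or empty.
- muffin_0: A muffin like the spare one, standing in some cup of the tin; origin at the centre of its underside, its top 57 mm above the worktop.
- muffin_1: A muffin like the spare one, standing in some cup of the tin; origin at the centre of its underside, its top 57 mm above the worktop.
- muffin_2: A muffin like the spare one, standing in some cup of the tin; origin at the centre of its underside, its top 57 mm above the worktop.
- muffin_3: A muffin like the spare one, standing in some cup of the tin; origin at the centre of its underside, its top 57 mm above the worktop.
- muffin_4: A muffin like the spare one, standing in some cup of the tin; origin at the centre of its underside, its top 57 mm above the worktop.
- salt: White salt shaker, 42 mm wide, 88 mm high, behind the work. Leave alone.
- pepper: Dark pepper shaker with a light top, 42 mm wide, 88 mm high, behind the work. Leave alone.
- mug: Green and white mug, 86 mm wide, 88 mm high, behind the work. Leave alone.
There are look-alikes about, which are no part of the job. Leave any blue or red look-alike of the muffin_2 alone.

How it is judged:
By the outcome, as a careful person would: the job done as asked, in the order asked, and still so for the second after the job is handed in, while the arm keeps its last pose, push and grip.
It also fails if it takes over 38 s, if anything falls off the work surface, if the arm or the gripper's body presses on something with over 40 N, if the wrist force passes 120 N, or if a joint passes its speed limit or range.

## Working session

There is one attempt and no reset: what is moved stays moved. The work goes in short steps, Python scripts to look and compute and a tool call to move; the robot and the scene stay as the last step left them, time stands still between calls to the robot, and variables do not carry over. Pictures are saved under pics/ and viewed, at most 14 in all, crops included, and the job is handed in when it is done.

Besides the shell and the picture viewer there is one more tool, called as name(argument=value, ...), one argument or row to a line, values as JSON. arm_command: Moves the arm, as the interface text tells. Its arguments: {"type":"object","properties":{"deltas":{"type":"string"},"claw":{"type":"number"},"force":{"type":"number"}},"required":["deltas"]}

```bash
mkdir -p pics; cat > h.py <<'E'
from workcell import *
import numpy as np, cv2
def ray(c,u,v,z,st=None):
    K=c["mtx"]
    d=np.linalg.inv(K)@np.array([u,v,1.])
    if "R" in c:
        R=np.array(c["R"]);o=-R.T@np.array(c["t"]);d=R.T@d
    else:
        T=np.array(c["T_tool_cam"]);Rt=np.array(st["orientation"])
        o=Rt@T[:3,3]+np.array(st["tcp_pos"]);d=Rt@T[:3,:3]@d
    return o+d*(z-o[2])/d[2]
def save(n,im): cv2.imwrite("pics/"+n+".png",cv2.cvtColor(im,cv2.COLOR_RGB2BGR))
E
python3 - <<'E'
from h import *
s=observe();print(s);print(tcp_to_grasp)
for n in("scene","side"):
    c=capture(n);save(n,c["image"]);np.savez("pics/"+n,**c);print(n,-np.array(c["R"]).T@c["t"])
E
```

```text
{'t': 0.0, 'joint_pos': array([ 1.06911458e+00,  2.64764418e-01,  1.60535492e+00, -2.52596413e-05,
        1.27369037e+00, -3.68803140e-02]), 'qvel': array([ 2.67847992e-04,  6.50078514e-05,  1.35677295e-03, -9.09250634e-04,
        5.56447777e-04, -1.00990193e-04]), 'tau': array([ 1.01636066e-03, -5.02108598e+01, -3.56869805e+01,  7.30609568e-02,
        2.92600662e-02, -1.57512809e-04]), 'tcp_pos': array([0.30222497, 0.60277533, 0.23739071]), 'orientation': array([[-8.93913886e-01,  4.48237517e-01, -1.04500248e-03],
       [ 4.48238732e-01,  8.93911749e-01, -1.95546605e-03],
       [ 5.76267436e-05, -2.21642885e-03, -9.99997542e-01]]), 'wrist_force': array([-0.4844951 , -0.25102093, -0.95886   ]), 'wrist_torque': array([0.02257739, 0.03856068, 0.01658422]), 'finger_force': 0.0, 'opening': 0.08850629282169696}
0.0187
scene [0.00845845 0.61529375 0.66174096]
side [-0.38079323 -1.41452036  0.78342379]
```

View pics/scene.png

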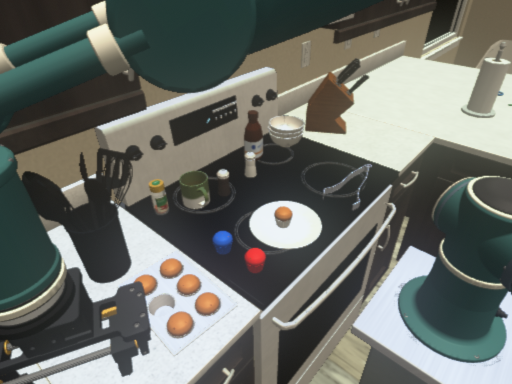

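View pics/side.png

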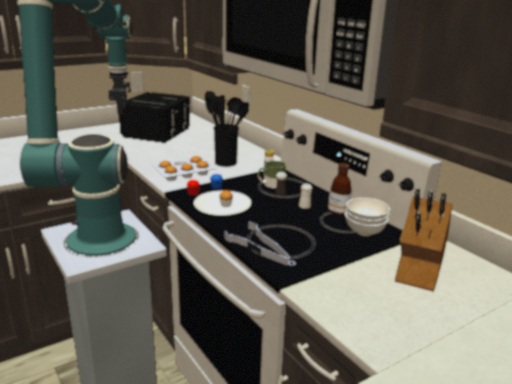

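The scene view shows the tin lower left (empty cup near px 160,305), the plate at (286,224) with the spare, red and blue decoys beside it, and the tongs at (345,185). The side view shows the tongs at (262,243).

```bash
python3 - <<'E'
from h import *
a=np.load("pics/scene.npz");b=np.load("pics/side.npz")
A=a["image"];B=b["image"]
f=lambda I,x,y,w,h:cv2.resize(I[y:y+h,x:x+w],(400,300),interpolation=cv2.INTER_CUBIC)
im=np.vstack([np.hstack([f(A,310,150,80,60),f(B,215,212,88,66)]),np.hstack([f(A,100,245,160,120),f(A,210,180,120,90)])])
save("crops",im)
for nm,c,p in(("scene",a,[(286,224,.02),(325,195,.012),(368,167,.012),(357,207,.012)]),("side",b,[(222,203,.02),(227,237,.012),(293,262,.012),(250,225,.012)])):
    for u,v,z in p: print(nm,u,v,ray(dict(c),u,v,z).round(3))
E
```

```text
scene 286 224 [0.442 0.01  0.02 ]
scene 325 195 [ 0.439 -0.189  0.012]
scene 368 167 [ 0.414 -0.434  0.012]
scene 357 207 [ 0.332 -0.2    0.012]
side 222 203 [ 0.441 -0.002  0.02 ]
side 227 237 [ 0.335 -0.216  0.012]
side 293 262 [ 0.424 -0.444  0.012]
side 250 225 [ 0.443 -0.184  0.012]
```

View pics/crops.png

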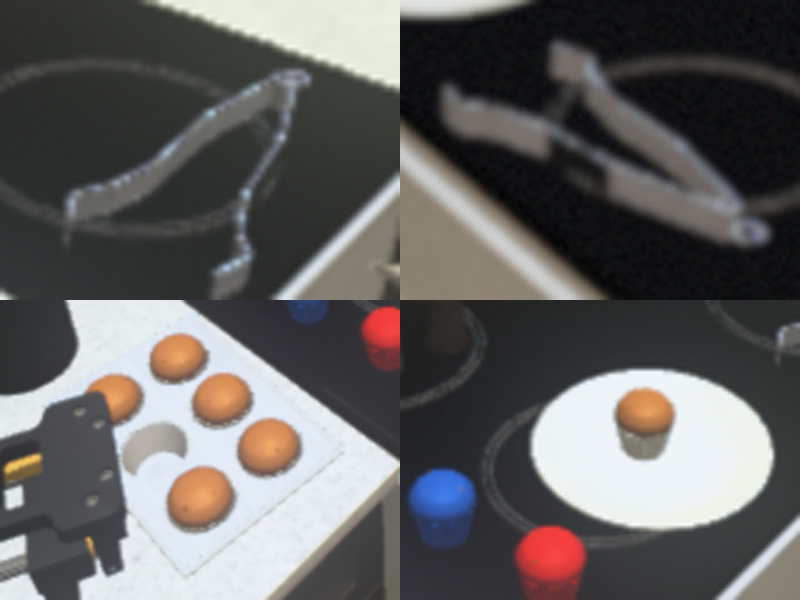

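The crops show the tongs' hinge near scene px (368,167), jaw tips near (325,195) and (357,207), and the empty cup at (162,305). I'll measure the tin and spare by mask and use the wrist camera.

```bash
cat >> h.py <<'E'
def blobs(im,kind="brown",amin=40):
    h=cv2.cvtColor(im,cv2.COLOR_RGB2HSV)
    if kind=="brown": m=cv2.inRange(h,(5,110,70),(18,255,255))
    if kind=="red": m=cv2.inRange(h,(0,180,90),(4,255,255))
    if kind=="blue": m=cv2.inRange(h,(105,150,60),(125,255,255))
    n,l,st,ce=cv2.connectedComponentsWithStats(m)
    return [(ce[i].round(1),st[i]) for i in range(1,n) if st[i][4]>=amin]
E
python3 - <<'E'
from h import *
for n in("scene","side"):
    c=dict(np.load(f"pics/{n}.npz"))
    for k in("brown","red","blue"):
        for ce,s in blobs(c["image"],k,15): print(n,k,ce,s[2:],ray(c,*ce,.046).round(3))
    P={"scene":dict(pepperfoot=(224,193),mugfoot=(196,206),jar=(161,212),saltfoot=(250,176),crock=(108,278)),"side":dict(pepper=(281,193),crock=(226,163))}[n]
    for k,(u,v) in P.items(): print(k,ray(c,u,v,0).round(3))
s=observe();c=capture("wrist");save("w0",c["image"]);np.savez("pics/w0",**c)
for ce,b in blobs(c["image"]): print(ce,b,ray(c,*ce,.05,s).round(4))
print(c["T_tool_cam"])
E
```

```text
scene brown [331.8  85.7] [ 40  29 249] [ 0.923 -1.014  0.046]
scene brown [340.2 122.6] [10 14 74] [ 0.648 -0.632  0.046]
scene brown [253.8 126.6] [13  8 57] [ 0.9   -0.366  0.046]
scene brown [283.1 212.8] [ 16  12 154] [0.46  0.002 0.046]
scene brown [170.5 266.9] [ 20  16 259] [0.537 0.333 0.046]
scene brown [146.7 282.4] [ 21  18 207] [0.54  0.396 0.046]
scene brown [188.1 283.5] [ 21  18 298] [0.467 0.338 0.046]
scene brown [206.9 302.5] [ 23  20 348] [0.397 0.344 0.046]
scene brown [111.1 313. ] [ 9  5 23] [0.528 0.49  0.046]
scene brown [179.4 322.8] [ 24  22 402] [0.403 0.413 0.046]
scene red [254.9 255.3] [ 18  15 213] [0.411 0.176 0.046]
scene blue [222.2 238.1] [ 20  15 237] [0.516 0.186 0.046]
pepperfoot [0.703 0.001 0.   ]
mugfoot [0.72  0.106 0.   ]
jar [0.778 0.195 0.   ]
saltfoot [ 0.708 -0.13   0.   ]
crock [0.663 0.434 0.   ]
side brown [198.8 161.6] [16 10 89] [0.536 0.358 0.046]
side brown [167.5 166.4] [16 11 97] [0.398 0.37  0.046]
side brown [186.5 166.6] [10  6 48] [0.465 0.33  0.046]
side brown [342.8 165.2] [ 9  4 28] [1.045 0.02  0.046]
side brown [341.8 
[... 379 characters left out ...]
0.691 0.393 0.   ]
[488.  313.7] [463 296  43  48 536] [0.5587 0.7618 0.05  ]
[ 26.5 317.7] [ 18 299  20  36 192] [0.329  0.2901 0.05  ]
[158.7 307.5] [153 305  13   5  47] [0.385  0.4322 0.05  ]
[ 24.5 353. ] [ 18 339  19  25 168] [0.367  0.2577 0.05  ]
[493.4 354.2] [478 344  28  20 298] [0.6156 0.7521 0.05  ]
[117.3 352.2] [110 346  16  14 104] [0.415  0.3566 0.05  ]
[129.4 377.3] [112 369  38  15 432] [0.4523 0.3494 0.05  ]
[[-2.34466827e-04 -9.58328758e-01 -2.85667530e-01  7.45525165e-02]
 [ 9.99999938e-01 -1.50066165e-04 -3.17341249e-04  1.40871225e-03]
 [ 2.61248215e-04 -2.85667587e-01  9.58328734e-01 -1.46839113e-01]
 [ 0.00000000e+00  0.00000000e+00  0.00000000e+00  1.00000000e+00]]
```

View pics/w0.png

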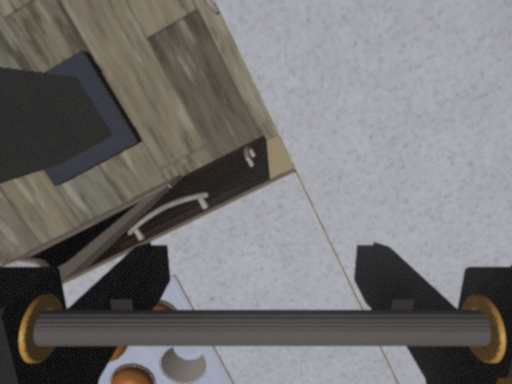

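Wrist view: part of the tin with its empty cup at about (185,362), mostly hidden by fingers. The empty cup is the middle one at roughly (0.47, 0.41). Next I go to hover over the tongs, stopping over the plate on the way.

arm_command(
  deltas="-1 0 0 0;-1 0 0 0;-1 0 0 0;-1 0 0 0;-1 0 0 0;0 0 0 1;0 0 0 1;0 0 0 1;0 0 0 1;0 0 0 1;0 0 0 1;0 0 0 1;0 0 0 1;0 0 0 1;0 0 0 0.4",
  claw=1,
)

```text
t: 2.02
tcp_pos: [0.4364, 0.5359, 0.2381]
orientation: [[-0.119, 0.993, -0.001], [0.993, 0.119, -0.001], [-0.001, -0.001, -1.0]]
wrist_force: [-0.6, -0.6, -0.6]
opening: 0.0882
finger_force: 0.0
```

arm_command(
  deltas="-1 -0.2 0 0;-1 -0.2 0 0;-1 -0.2 0 0;-1 -0.2 0 0;-1 -0.2 0 0;-1 -0.2 0 0;-1 -0.2 0 0;-1 -0.2 0 0;-1 -0.2 0 0;-1 -0.2 0 0;0 0 0 0",
)

```text
t: 3.4
tcp_pos: [0.4131, 0.2297, 0.2385]
orientation: [[-0.119, 0.993, -0.0], [0.993, 0.119, -0.0], [-0.0, -0.0, -1.0]]
wrist_force: [0.3, 0.3, 0.2]
opening: 0.0882
finger_force: 0.0
```

```bash
python3 - <<'E'
from h import *
s=observe();c=capture("wrist");save("w1",c["image"]);print(s["tcp_pos"],s["orientation"][:,0],np.linalg.norm(s["qvel"]))
for k in("brown",):
  for ce,b in blobs(c["image"]): print(ce,b,ray(c,*ce,.046,s).round(4))
print(c["mtx"])
c=capture("scene")
for ce,b in blobs(c["image"]): print(ce,b[2:],ray(c,*ce,.046).round(4))
save("s1",c["image"])
E
```

```text
[0.41314905 0.22968563 0.23847821] [-1.18885188e-01  9.92907979e-01 -2.38768819e-04] 0.05683231561778213
[277.    1.1] [266   0  23   4  67] [0.4077 0.3886 0.046 ]
[428.5  15.1] [ 401    0   59   37 1691] [0.5434 0.3937 0.046 ]
[261.9  53.9] [ 235   26   54   57 2427] [0.3995 0.3442 0.046 ]
[335.   71.3] [ 309   44   53   56 2340] [0.469  0.3374 0.046 ]
[406.9  85.2] [ 381   58   53   55 2298] [0.5385 0.3334 0.046 ]
[ 34.9 328.2] [ 17 295  45  69 974] [0.1713 0.0185 0.046 ]
[487.6 328.2] [ 462  295   45   69 1173] [0.6964 0.0815 0.046 ]
[277.3 363.5] [ 258  347   40   35 1126] [0.4592 0.0025 0.046 ]
[503.5 380.8] [496 378  16   6  60] [0.7392 0.01   0.046 ]
[[341.06345255   0.         261.74043186]
 [  0.         341.06345255 201.11233809]
 [  0.           0.           1.        ]]
[331.6  85.7] [ 41  29 253] [ 0.9235 -1.0134  0.046 ]
[340.2 122.6] [10 14 74] [ 0.6483 -0.6325  0.046 ]
[283.1 212.8] [ 16  12 154] [0.4599 0.0021 0.046 ]
[170.5 266.8] [ 20  16 256] [0.5371 0.3329 0.046 ]
[144.  283.6] [ 21  18 287] [0.5417 0.4021 0.046 ]
[188.1 283.4] [ 21  18 294] [0.4673 0.3375 0.046 ]
[206.9 302.5] [ 23  20 348] [0.3974 0.3443 0.046 ]
[179.5 322.6] [ 24  22 386] [0.4031 0.4123 0.046 ]
```

View pics/w1.png

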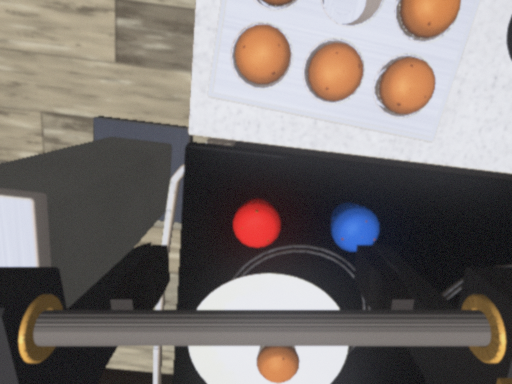

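Wrist view from above: red (257,223) and blue (355,228) decoys, plate with the spare at (277,363), tin at top with the empty middle cup at (345,5). Wrist and scene estimates agree: cup ≈ (0.473, 0.4075), spare ≈ (0.460, 0.0025).

arm_command(
  deltas="-1 -0.14 0 0;-1 -0.14 0 0;-1 -0.14 0 0;-1 -0.14 0 0;-1 -0.14 0 0;-1 -0.14 0 0;-1 -0.14 0 0;-1 -0.14 0 0;-1 -0.14 0 0;-1 -0.14 0 0;-1 -0.14 0 0;-1 -0.14 0 0;-1 -0.14 0 0;-1 -0.14 0 0;-1 -0.14 0 0;-1 -0.14 0 0;-1 -0.14 0 0;-1 -0.14 0 0;0 0 0 0",
)

```text
t: 5.88
tcp_pos: [0.4049, -0.3151, 0.2384]
orientation: [[-0.12, 0.993, -0.0], [0.993, 0.12, 0.0], [0.0, -0.0, -1.0]]
wrist_force: [-0.1, 0.3, -0.6]
opening: 0.0882
finger_force: 0.0
```

```bash
python3 - <<'E'
from h import *
s=observe();c=capture("wrist");save("w2",c["image"]);np.savez("pics/w2",**c,tcp_pos=s["tcp_pos"],orientation=s["orientation"]);print(s["tcp_pos"],s["orientation"][:,0])
E
```

```text
[ 0.40491049 -0.31510437  0.23843719] [-1.20088876e-01  9.92763100e-01  2.97745280e-04]
```

View pics/w2.png

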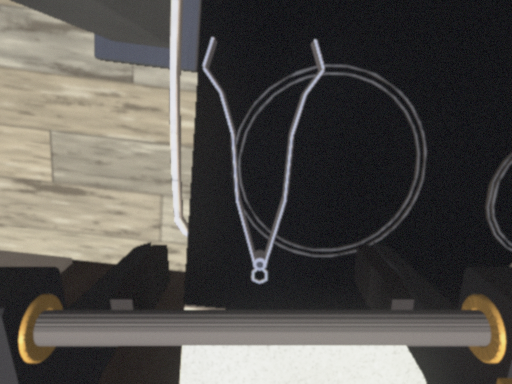

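Wrist view: tongs with the hinge near (260,266), jaw tips at (213,40) and (316,42), pads around rows 130–200.

```bash
python3 - <<'E'
from h import *
d=np.load("pics/w2.npz");c={k:d[k] for k in("image","mtx","T_tool_cam")};s=d
h=ray(c,260,264,.024,s);a=ray(c,213,40,.024,s);b=ray(c,316,42,.024,s)
a2=ray(c,206,67,.024,s);b2=ray(c,322,70,.024,s)
L=ray(c,236,160,.024,s);Rr=ray(c,289,160,.024,s)
m=(a2+b2)/2;m1=(a+b)/2
for n,p in dict(hinge=h,a=a,b=b,m1=m1,m=m,L=L,R=Rr).items(): print(n,p.round(4))
print("gap",np.linalg.norm(a-b),"back",np.linalg.norm(a2-b2),"len",np.linalg.norm(m1-h),"padw",np.linalg.norm(L-Rr), "pad dist", np.linalg.norm((L+Rr)/2-h))
for q in (m1,m,(L+Rr)/2): print("angle",np.degrees(np.arctan2(q[1]-h[1],q[0]-h[0])))
u=(m1-h)[:2];u/=np.linalg.norm(u)
g=h[:2]+.118*u;print("grip",g, h[:2]+.22*u)
R=s["orientation"];D=np.array([*g,0])-s["tcp_pos"];print((R.T@D)/.03)
# tcp point projected
T=c["T_tool_cam"];p=np.linalg.inv(T)@[0,0,.21,1];q=c["mtx"]@p[:3];print(q/q[2])
E
```

```text
hinge [ 0.416  -0.4237  0.024 ]
a [ 0.3424 -0.1912  0.024 ]
b [ 0.4417 -0.181   0.024 ]
m1 [ 0.392  -0.1861  0.024 ]
m [ 0.3946 -0.2109  0.024 ]
L [ 0.376  -0.3051  0.024 ]
R [ 0.4322 -0.2983  0.024 ]
gap 0.09989622347307824 back 0.11494433922555522 len 0.23881896194702418 padw 0.05655376109953553 pad dist 0.12257163140210467
angle 95.74479069189707
angle 95.72164472959976
angle 95.55357234154388
grip [ 0.40414012 -0.30629493] [ 0.39393016 -0.20480721]
[0.29224012 0.00979913 7.9479936 ]
[261.75551233 173.13260284   1.        ]
```

arm_command(
  deltas="0.17 0 1 0.2;0 0 1 0;0 0 1 0;0 0 1 0;0 0 1 0;0 0 1 0;0 0 1 0;0 0 0.4 0;0 0 0.3 0;0 0 0 0;0 0 0 0",
)

```text
t: 7.3
tcp_pos: [0.4041, -0.3096, 0.0087]
orientation: [[-0.101, 0.995, 0.001], [0.995, 0.101, -0.001], [-0.001, 0.001, -1.0]]
wrist_force: [-0.3, -0.9, 0.2]
opening: 0.0882
finger_force: 0.0
```

```bash
python3 - <<'E'
from h import *
s=observe();c=capture("wrist");save("w3",c["image"]);print(s["tcp_pos"],s["orientation"][:,0])
E
```

```text
[ 0.40414574 -0.30957541  0.00872584] [-0.10062485  0.99492354 -0.00134012]
```

View pics/w3.png

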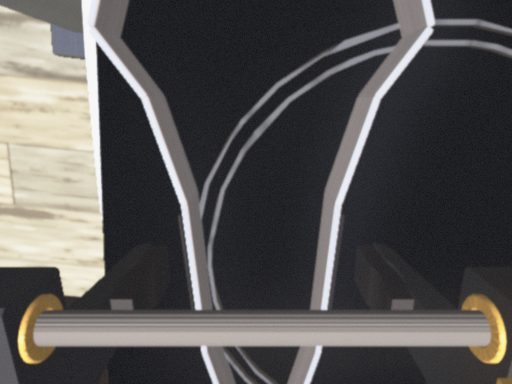

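Wrist view: both arms lie centrally between the fingers (cols 195–325), pads at rows 200–280. Lower 5 mm and close to 52 mm.

arm_command(
  deltas="0 0 0.16 0;0 0 0 0;0 0 0 0;0 0 0 0;0 0 0 0;0 0 0 0",
  claw=0.18,
  force=30,
)

```text
t: 8.1
tcp_pos: [0.4033, -0.309, 0.0028]
orientation: [[-0.101, 0.995, -0.0], [0.995, 0.101, 0.0], [0.0, -0.0, -1.0]]
wrist_force: [-0.7, -0.5, -1.1]
opening: 0.0521
finger_force: 10.7
```

arm_command(
  deltas="0 0 -0.2 0;0 0 -0.4 0;0 0 -0.7 0;0 0 -0.7 0;0 0 -0.7 0;0 0 -0.7 0;0 0 0 0;0 0 0 0",
)

```text
t: 9.1
tcp_pos: [0.4031, -0.3088, 0.1047]
orientation: [[-0.1, 0.995, -0.0], [0.995, 0.1, 0.0], [0.0, -0.0, -1.0]]
wrist_force: [-0.6, 0.2, -1.1]
opening: 0.0521
finger_force: 10.5
```

```bash
python3 - <<'E'
from h import *
s=observe();c=capture("wrist");print(s["tcp_pos"],s["orientation"][:,0],s["opening"],s["wrist_force"],s["wrist_torque"])
d=capture("side")
im=np.hstack([cv2.resize(c["image"],(400,300)),cv2.resize(d["image"][180:300,190:350],(400,300),interpolation=cv2.INTER_CUBIC)]);save("w4",im);np.savez("pics/w4",**c,tcp_pos=s["tcp_pos"],orientation=s["orientation"])
E
```

```text
[ 0.40312911 -0.30884216  0.10474235] [-1.00470901e-01  9.94939995e-01  6.93827204e-05] 0.05208336042210633 [-0.61777857  0.24634242 -1.13956071] [-0.06165396  0.03162757 -0.04513492]
```

View pics/w4.png

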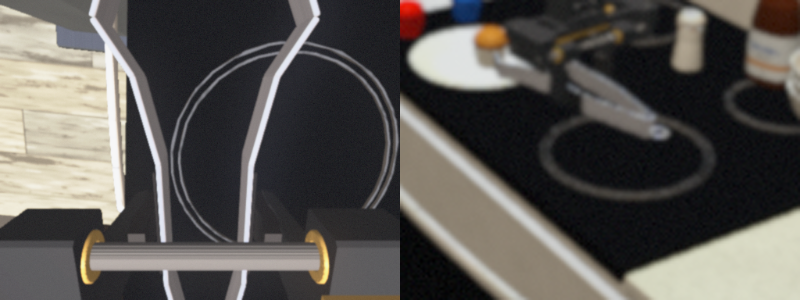

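The tongs are held level at 52 mm opening, clear of the surface; the jaw elbows (widest, muffin-centre point) appear at (93,15) and (318,15) in the half-size wrist view.

```bash
python3 - <<'E'
from h import *
d=np.load("pics/w4.npz");c={k:d[k] for k in("image","mtx","T_tool_cam")};s=d
z=s["tcp_pos"][2]-.0028+.024
a=ray(c,119,19,z,s);b=ray(c,408,19,z,s);m=(a+b)/2;R=s["orientation"]
off=R.T@(m-s["tcp_pos"]);print(m,np.linalg.norm(a-b),off)
im=c["image"];g=cv2.cvtColor(im,cv2.COLOR_RGB2GRAY)
t=np.array([.460,.0025,0])
for ox in (off[0],.102): print(((R.T@(t-s["tcp_pos"]))-[ox,0,0])/.03)
E
```

```text
[ 0.39363541 -0.20837954  0.12594235] 0.09583124058995868 [ 0.10090959  0.00064693 -0.02119303]
[6.77120137 2.92895976 3.49197935]
[6.73485422 2.92895976 3.49197935]
```

arm_command(
  deltas="0.5 0.2 0 0;0.8 0.35 0 0;0.8 0.35 0 0;0.8 0.35 0 0;0.8 0.35 0 0;0.8 0.35 0 0;0.8 0.35 0 0;0.8 0.35 0 0;0.4 0.2 0 0;0.25 0.06 0 0;0 0 0 0;0 0 0 0",
)

```text
t: 10.7
tcp_pos: [0.4697, -0.0992, 0.1048]
orientation: [[-0.1, 0.995, -0.0], [0.995, 0.1, -0.0], [-0.0, -0.0, -1.0]]
wrist_force: [-0.3, -0.8, -1.2]
opening: 0.0525
finger_force: 10.5
```

```bash
python3 - <<'E'
from h import *
s=observe();c=capture("wrist");R=s["orientation"];print(s["tcp_pos"],R[:,0],s["opening"])
for ce,b in blobs(c["image"]): print("w",ce,b,ray(c,*ce,.049,s).round(4))
for n in("scene","side"):
    d=capture(n)
    for ce,b in blobs(d["image"]):
        p=ray(d,*ce,.049)
        if abs(p[0]-.46)<.05 and abs(p[1])<.06: print(n,b,p)
e=s["tcp_pos"]+R@[.101,.0006,0];print("jaws",e)
im=c["image"].copy();d=capture("scene")["image"]
save("w5",np.hstack([cv2.resize(im,(400,300)),cv2.resize(d[170:260,220:340],(400,300),interpolation=cv2.INTER_CUBIC)]))
E
```

```text
[ 0.46968305 -0.09924203  0.10484165] [-1.00041722e-01  9.94983225e-01 -1.89098409e-04] 0.05250825312130269
w [261.8  45. ] [ 217    0   90   94 6857] [0.4594 0.004  0.049 ]
w [114.2 329.1] [103 295  30  69 702] [ 0.375  -0.1876  0.049 ]
w [408.1 328.3] [390 295  32  69 821] [ 0.579  -0.1664  0.049 ]
w [460.3 381. ] [411 378 101   6 433] [ 0.6274 -0.2073  0.049 ]
scene [276 207  16  12 153] [0.4574934  0.00489732 0.049     ]
side [221 189  11  11  98] [0.45844596 0.00105293 0.049     ]
jaws [0.46017583 0.0013113  0.10482244]
```

View pics/w5.png

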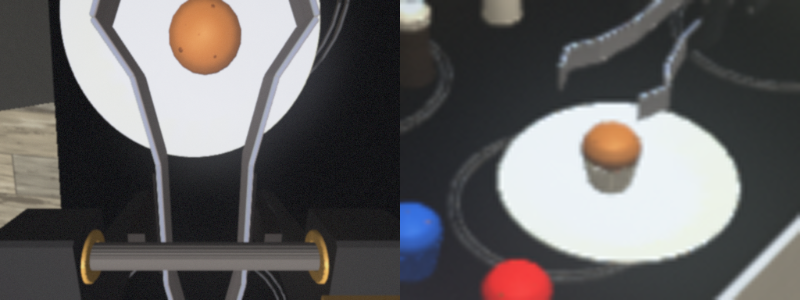

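Wrist view: the spare (205,37) lies centrally between the jaws seen from above; decoys are well clear. Descend and squeeze.

arm_command(
  deltas="0.04 -0.03 0.4 0;0 0 0.6 0;0 0 0.6 0;0 0 0.5 0;0 0 0.26 0;0 0 0 0;0 0 0 0",
)

```text
t: 11.78
tcp_pos: [0.4694, -0.0978, 0.0346]
orientation: [[-0.101, 0.995, 0.001], [0.995, 0.101, -0.0], [-0.0, 0.001, -1.0]]
wrist_force: [0.4, -0.0, -1.3]
opening: 0.0523
finger_force: 10.5
```

arm_command(
  deltas="0 0 0 0;0 0 0 0;0 0 0 0;0 0 0 0;0 0 0 0;0 0 0 0",
  claw=-0.5,
  force=40,
)

```text
t: 12.52
tcp_pos: [0.4691, -0.0978, 0.0342]
orientation: [[-0.1, 0.995, 0.0], [0.995, 0.1, -0.0], [-0.0, 0.0, -1.0]]
wrist_force: [0.4, -1.3, -0.3]
opening: 0.0336
finger_force: 40.0
```

```bash
python3 - <<'E'
from h import *
s=observe();c=capture("wrist");R=s["orientation"];print(s["tcp_pos"],R[:,0],s["opening"],s["finger_force"])
for ce,b in blobs(c["image"]): print("w",ce,b,ray(c,*ce,.049,s).round(4))
d=capture("side")["image"]
save("w6",np.hstack([cv2.resize(c["image"],(400,300)),cv2.resize(d[165:225,190:270],(400,300),interpolation=cv2.INTER_CUBIC)]))
E
```

```text
[ 0.46905792 -0.09776439  0.03423099] [-1.00410594e-01  9.94946073e-01 -1.59560991e-04] 0.03360171491628467 39.99997543171048
w [261.   41.3] [  189     0   145    97 11440] [ 0.4593 -0.0032  0.049 ]
w [367.5 330.2] [354 295  24  69 656] [ 0.5196 -0.1182  0.049 ]
w [154.5 331.3] [147 296  21  68 548] [ 0.423  -0.1285  0.049 ]
w [425.7 381.1] [367 379 123   5 401] [ 0.5528 -0.1437  0.049 ]
```

View pics/w6.png

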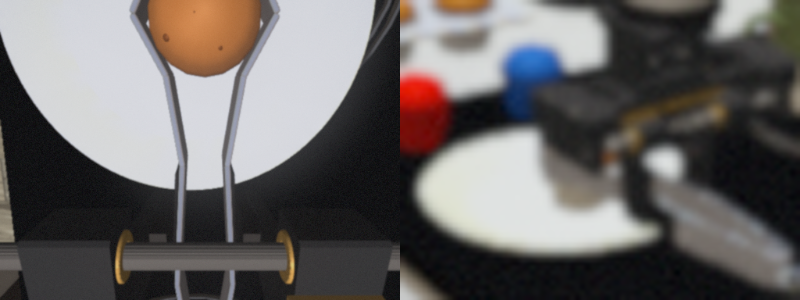

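Wrist view: the muffin is clasped in the hollow jaws (dome at half-size (205,30)), opening 33.6 mm at 40 N. Lift and carry smoothly.

arm_command(
  deltas="0 0 -0.1 0;0 0 -0.3 0;0 0 -0.5 0;0 0 -0.5 0;0 0 -0.5 0;0 0 -0.5 0;0 0 -0.3 0;0 0 -0.2 0;0 0 0 0;0 0 0 0",
)

```text
t: 13.88
tcp_pos: [0.4684, -0.0976, 0.1205]
orientation: [[-0.101, 0.995, -0.001], [0.995, 0.101, 0.0], [0.0, -0.001, -1.0]]
wrist_force: [0.1, 0.1, -1.8]
opening: 0.0334
finger_force: 40.0
```

arm_command(
  deltas="0.2 0.03 0 0;0.4 0.05 0 0;0.6 0.08 0 0;0.75 0.1 0 0;0.8 0.11 0 0;0.8 0.11 0 0;0.8 0.11 0 0;0.8 0.11 0 0;0.8 0.11 0 0;0.8 0.11 0 0;0.8 0.11 0 0;0.8 0.11 0 0;0.8 0.11 0 0;0.8 0.11 0 0;0.8 0.11 0 0;0.8 0.11 0 0;0.6 0.08 0 0;0.4 0.06 0 0;0.2 0.03 0 0;0 0 0 0",
)

```text
t: 16.38
tcp_pos: [0.4826, 0.2882, 0.121]
orientation: [[-0.101, 0.995, -0.0], [0.995, 0.101, -0.0], [-0.0, -0.0, -1.0]]
wrist_force: [-0.3, 0.5, -1.9]
opening: 0.0334
finger_force: 40.0
```

```bash
python3 - <<'E'
from h import *
s=observe();c=capture("wrist");R=s["orientation"];print(s["tcp_pos"],R[:,0],s["opening"],s["finger_force"])
m=s["tcp_pos"]+R@[.101,0,0];print("muffin",m,(R.T@(np.array([.473,.4075,m[2]])-m))/.03)
d=capture("scene")
for z in(.046,.132):
  for ce,b in blobs(d["image"]): print(z,ce,b[2:],ray(d,*ce,z).round(4))
e=capture("side")["image"];np.savez("pics/s7",**d)
save("w7",np.hstack([cv2.resize(d["image"][230:350,100:260],(400,300),interpolation=cv2.INTER_CUBIC),cv2.resize(e[115:205,140:260],(400,300),interpolation=cv2.INTER_CUBIC)]))
E
```

```text
[0.48258808 0.28816203 0.1210123 ] [-1.00767658e-01  9.94909942e-01 -2.94361373e-04] 0.033386058696031215 39.9996842443943
muffin [0.47241055 0.38864794 0.12098257] [ 6.23223552e-01  8.28708750e-02 -2.02357778e-04]
0.046 [331.4  85.9] [ 41  29 261] [ 0.9226 -1.0099  0.046 ]
0.046 [340.2 122.6] [10 14 74] [ 0.6483 -0.6325  0.046 ]
0.046 [254.6 126.5] [10  7 49] [ 0.8985 -0.3692  0.046 ]
0.046 [153.4 274.9] [ 44  34 627] [0.5469 0.3736 0.046 ]
0.046 [188.1 283.6] [ 22  18 305] [0.4669 0.3379 0.046 ]
0.046 [206.9 302.5] [ 23  20 352] [0.3974 0.3443 0.046 ]
0.046 [179.5 322.6] [ 24  22 394] [0.4031 0.4123 0.046 ]
0.132 [331.4  85.9] [ 41  29 261] [ 0.7949 -0.7829  0.132 ]
0.132 [340.2 122.6] [10 14 74] [ 0.5589 -0.4582  0.132 ]
0.132 [254.6 126.5] [10  7 49] [ 0.7742 -0.2317  0.132 ]
0.132 [153.4 274.9] [ 44  34 627] [0.4717 0.4074 0.132 ]
0.132 [188.1 283.6] [ 22  18 305] [0.4029 0.3766 0.132 ]
0.132 [206.9 302.5] [ 23  20 352] [0.3431 0.3822 0.132 ]
0.132 [179.5 322.6] [ 24  22 394] [0.348  0.4407 0.132 ]
```

View pics/w7.png

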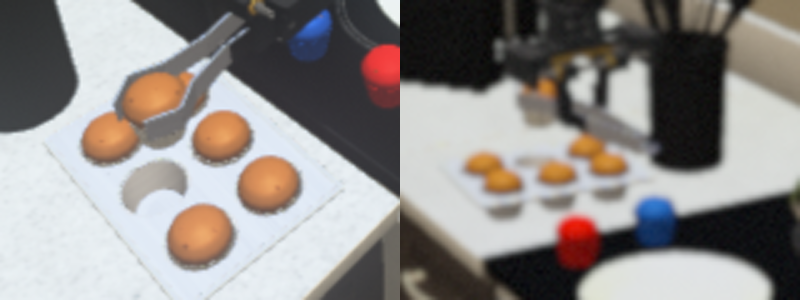

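The muffin hangs upright in the tongs, (155,97) left crop; it's ~19 mm short of the empty cup, so nudge forward and verify.

arm_command(
  deltas="0.2 0.03 0 0;0.3 0.04 0 0;0.12 0.01 0 0;0 0 0 0;0 0 0 0;0 0 0 0;0 0 0 0",
)

```text
t: 17.4
tcp_pos: [0.4831, 0.3068, 0.1211]
orientation: [[-0.1, 0.995, -0.0], [0.995, 0.1, -0.0], [-0.0, -0.0, -1.0]]
wrist_force: [-0.1, 0.2, -1.9]
opening: 0.0336
finger_force: 40.0
```

```bash
python3 - <<'E'
from h import *
s=observe();R=s["orientation"];print(s["tcp_pos"],s["tcp_pos"]+R@[.101,0,0],np.abs(s["qvel"]).max())
for n in("scene","side","wrist"):
    d=capture(n)
    for ce,b in blobs(d["image"],amin=60):
        print(n,ce,b,[ray(d,*ce,z,s)[:2].round(4) for z in(.046,.135)])
    if n=="scene": A=d["image"]
    if n=="wrist": W=d["image"]
save("w8",np.hstack([cv2.resize(A[230:350,80:240],(400,300),interpolation=cv2.INTER_CUBIC),cv2.resize(W,(400,300))]))
E
```

```text
[0.48313269 0.30675507 0.12110366] [0.47299975 0.40724549 0.12109931] 0.002264661708731454
scene [331.2  85.9] [312  72  41  29 257] [array([ 0.9234, -1.0092]), array([ 0.7912, -0.7744])]
scene [340.2 122.6] [335 117  10  14  74] [array([ 0.6483, -0.6325]), array([ 0.5558, -0.4521])]
scene [150.7 275.5] [133 259  42  34 499] [array([0.5501, 0.3787]), array([0.4718, 0.4129])]
scene [188.1 283.5] [178 275  22  18 303] [array([0.4671, 0.3377]), array([0.4008, 0.3778])]
scene [206.9 302.5] [196 293  23  20 350] [array([0.3974, 0.3443]), array([0.3412, 0.3835])]
scene [179.4 322.6] [168 312  24  22 392] [array([0.4033, 0.4125]), array([0.3462, 0.4418])]
side [198.7 161.2] [191 156  16  11  97] [array([0.5384, 0.3623]), array([0.4274, 0.1478])]
side [167.5 166.4] [160 161  16  11  97] [array([0.3984, 0.3705]), array([0.3043, 0.1551])]
side [341.9 179.3] [334 174  16  10  90] [array([ 0.9322, -0.0969]), array([ 0.7737, -0.2559])]
side [426.5 226.3] [ 399  197   54   58 1945] [array([ 0.8943, -0.5369]), array([ 0.7404, -0.6429])]
side [417.7 271.2] [ 396  252   45   38 1136] [array([ 0.6536,
[... 487 characters left out ...]
ay([0.476 , 0.3403]), array([0.4759, 0.3569])]
wrist [216.1 171.2] [209 146  17  51 428] [array([0.4501, 0.3334]), array([0.4604, 0.3528])]
wrist [348.8 182.6] [ 311  147   76   72 4264] [array([0.5388, 0.3345]), array([0.5135, 0.3535])]
wrist [154.9 317. ] [147 296  22  44 320] [array([0.411 , 0.2168]), array([0.437, 0.283])]
wrist [367.5 329.9] [354 296  24  68 680] [array([0.573 , 0.2216]), array([0.534 , 0.2859])]
wrist [154.  352.6] [147 340  19  24 219] [array([0.4107, 0.1842]), array([0.4367, 0.2634])]
wrist [389.6 381.2] [367 379  47   5 153] [array([0.5999, 0.1755]), array([0.5501, 0.2582])]
wrist [442.6 381.4] [432 379  23   5  60] [array([0.6425, 0.1796]), array([0.5756, 0.2607])]
```

View pics/w8.png

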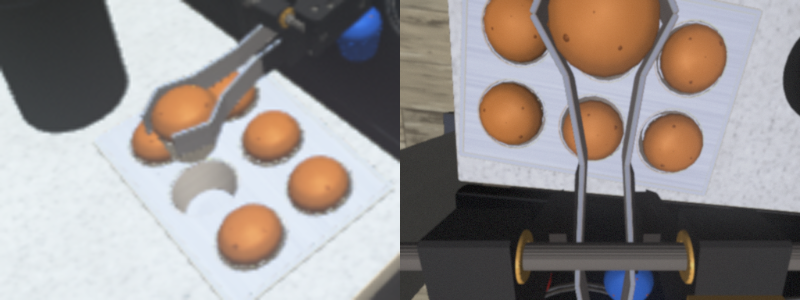

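```bash
python3 - <<'E'
from h import *
s=observe();d=capture("scene");w=capture("wrist")
for z in (.132,.136): print(ray(d,154.5,274.5,z))
for z in(.127,.13,.134): print(ray(w,261,97,z,s)+np.array([-.0026,.0259,0]))
E
```

```text
[0.47091731 0.40536817 0.132     ]
[0.46742535 0.40695329 0.136     ]
[0.47266801 0.40858342 0.127     ]
[0.47267733 0.40856568 0.13      ]
[0.47268976 0.40854204 0.134     ]
```

Centred within about 2 mm, with the underside about 36 mm above the other muffins' tops. Handing in.

```bash
python3 -c "
from h import *
print(finish_job())"
```

```text
the job is handed in; nothing more can be done
None
```

The spare muffin is being held upright and still in the tongs over the empty middle cup, centred to within about 2 mm, its underside about 36 mm above the other muffins' tops; the job was handed in at about 17.5 s of the 38 s allowed.

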